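# Sort the compound tins by weight

### The arm

A 6-joint arm with a two-finger parallel gripper is mounted at the origin on a cart in front of the work surface, level with it; the furniture and walls round the work are solid. World frame = base frame: x ahead of the robot, y to its left, z up, the work surface at z = 0. Lengths are in mm, angles in rad, forces in N, time in s.
With the tool pointing down it reaches from about 275 to 750 mm from the base axis. Payload 10.2 kg.
Tool frame: the origin (TCP) lies between the finger pads; the fingertips stand 22 mm ahead of it and the grasp point (between the pads) lies 3 mm ahead of it (ctrl.nose_length is the distance from the TCP to the fingertips, in mm); y points along the fingers, z is the direction in which the jaws open and shut, and the axes are right-handed (so a half turn about y gives the same grasp; the last joint's range is limited). The gripper opens to 85 mm and grips with 20 to 120 N. Pads are 22 mm wide; open, the fingers measure 114 mm over their backs; the gripper's body (76 mm by 85 mm) begins 54 mm behind the grasp point. The pads swing forward as they close: fully open they stand 13 mm farther back than shut.
Start: joints at [-1.464, 0.313, 1.498, -0, 1.331, -0.223], TCP at [170.011, -496.717, 253.294] pointing down, gripper open.
Joint ranges: [-2.94, 2.94], [-0.97, 2.17], [0.19, 2.56], [-1.23, 4.37], [0.02, 3.11], [-2.88, 2.88]. Speed limits (rad/s): [2.39, 2.39, 3.01, 3.14, 3.14, 3.14].

### API

Orientations are given as a unit quaternion [w, x, y, z].
In Python, from rig import ctrl, eyes, models gives the robot as it stands.
- The arm moves only by the shell command python3 -m crank 'ROWS' [FORCE]. ROWS is JSON, a list of rows, each an object with "dp": the shift along the tool's x, y, z in mm, a list of three; "roll": the turn about the tool's y in rad; "gripper": the closure in counts, from 0 (fully open) to 255 (shut). A call has 1 to 10 rows; each row is the pose to reach, as a shift and turn from the pose commanded when the call began, along the tool's axes at that moment; what a row does not reach only later rows make up. A row lasts 1/12 s, in which the tool goes at most 41.7 mm and 7.16 degrees, less where a joint would pass 70% of its speed; a pose out of reach is approached as far as the arm can. A call with a gripper value outside its range is refused whole. The fingers move at their own pace and stop on an object; FORCE is the grip in N (left out, the last holds). Time passes only in rows, so rows that repeat a pose let the fingers close. It gives the time, the measured TCP pose, the force and the opening at its end, in the units of the state.
- ctrl.sense(): the state, without advancing time (a new reading comes with each control period).
- eyes.capture(name): name is "side" or "top" or "wrist"; returns a dict with "color" (384x512x3 uint8, red, green, blue), "fx", "fy", "cx", "cy" (pixels), "R" (3x3) and "t" (3): a world point X has camera coordinates R X + t. Camera axes: x right, y down, z forward; pixel columns grow to the right and rows downward; lengths in mm; the calibration is good to about 2 mm. A picture is of the moment at which its call begins. There is no depth.
- ctrl.finish_job(): hands the job in, once; it reports no verdict.
Trained networks look in a picture, given as the dict that the camera call returned (one of the last four; its "shot" number tells which), for a name from the list of things; names that differ only in an ending like _2 or _b are one class to them, and where a whole thing is asked for, a point or a joint stands for the part that bears it (a point fixed in the world has none). Each returns a list of dicts, best first, with "confidence" (0 to 1); they miss things now and then, are a little off and sometimes report something else, mostly with a low value. They report only what shows in the picture. A call takes as long as a camera call.
- models.spot_in(picture, label): "extent" ([centre column, centre row, width, height] in pixels, round what is visible of it).
- models.spot_point(picture, label): "centre" ([column, row] in pixels: a listed point, or the origin of a listed thing).
The state is a dict: "time_s": time; "joints": joint angles; "dq": joint speeds; "tau": joint torques, N m; "eef_pos": TCP position; "ee_rot": TCP orientation; "force": force on the tool from outside, world axes, zero at the start; "wrist_torque": the same for the moment, N m; "grip_width": opening from 0.0 (shut) to 1.0 (fully open).
Only numpy, scipy, OpenCV 4.12 (cv2) and the standard library are available. Lean on these libraries where they do the work, as an engineer would, in place of code of your own. Each camera call takes 0.05 s, during which the arm holds its last target. There are 200 camera calls.

### The job

Of the two closed green tins with white lids, one is full of grinding compound and the other is empty, and only their weight tells which. Feel the weight by lifting, then set the full tin down in the blue tray and the empty tin in the yellow tray, without dropping them: both upright and flat on the tray floor.

Things in the scene. Friction and masses are not known exactly. Their poses are not given: they have to be found in the camera images.
- tin_a: one of two closed round tins that look the same: dark green body 64 mm in diameter, white lid 66 mm in diameter, 39 mm tall (the lid is the top 13 mm, and does not come off). Origin at the centre of its underside, z up. Starts upright on the work surface in the row nearer the robot. Whether it is the full or the empty one changes from run to run: empty, a tin weighs about 0.14 kg; full, 0.50 to 0.66 kg
- tin_b: one of two closed round tins that look the same: dark green body 64 mm in diameter, white lid 66 mm in diameter, 39 mm tall (the lid is the top 13 mm, and does not come off). Origin at the centre of its underside, z up. Starts upright on the work surface in the row nearer the robot. Whether it is the full or the empty one changes from run to run: empty, a tin weighs about 0.14 kg; full, 0.50 to 0.66 kg
- tray_full: tray, blue with a black rubber floor: square, 110 mm outside and 100 mm inside, rim 12 mm high, its floor 4 mm above the work surface; fixed. Origin at the centre of its underside, x and y along its sides, z up. It is the tray for the full tin
- tray_empty: tray, yellow with a black rubber floor: square, 110 mm outside and 100 mm inside, rim 12 mm high, its floor 4 mm above the work surface; fixed. Origin at the centre of its underside, x and y along its sides, z up. It is the tray for the empty tin

How it is judged:
By the outcome, as a careful person would: the job done as asked, in the order asked, and still so for the second after the job is handed in, with the robot touching nothing.
It also fails if it takes over 54 s, if anything falls off the work surface, if the arm or the gripper's body presses on something with over 40 N, if the wrist force passes 120 N, or if a joint passes its speed limit or range.

## Working session

There is one attempt and no reset: what is moved stays moved. The work goes in short steps, Python scripts to look and compute and a shell command to move; the robot and the scene stay as the last step left them, time stands still between calls to the robot, and variables do not carry over. Pictures are saved under pics/ and viewed, about 8 in all and at most 12, crops included, and the job is handed in when it is done.

```bash
mkdir -p pics; cat > h.py <<'E'
import numpy as np,cv2
from rig import ctrl,eyes,models
def ray(p,uv,z):
    R=np.array(p["R"]);t=np.array(p["t"]);c=-R.T@t
    d=R.T@np.array([(uv[0]-p["cx"])/p["fx"],(uv[1]-p["cy"])/p["fy"],1])
    return (c+d*(z-c[2])/d[2]).round(1)
def save(p,n): cv2.imwrite("pics/"+n,p["color"][:,:,::-1])
def rot(q):
    from scipy.spatial.transform import Rotation as Q
    return Q.from_quat([q[1],q[2],q[3],q[0]]).as_matrix()
E
python3 - <<'E'
from h import *
s=ctrl.sense();print(s["eef_pos"],s["force"],s["time_s"]);print(rot(s["ee_rot"]).round(3))
P={n:eyes.capture(n) for n in("top","side")}
for n,p in P.items():
    save(p,n+"0.png")
    for l in("tin_a","tray_full","tray_empty"):
        for d in models.spot_point(p,l)[:3]:print(n,l,round(d["confidence"],2),d["centre"],ray(p,d["centre"],0))
        for d in models.spot_in(p,l)[:3]:print("  box",round(d["confidence"],2),d["extent"],ray(p,d["extent"][:2],39 if 'tin' in l else 12))
cv2.imwrite("pics/both0.png",cv2.resize(np.hstack([P["top"]["color"],P["side"]["color"]])[:,:,::-1],(800,300)))
E
```

```text
[ 169.9849948  -496.47381593  252.72090017] [0.968679   0.50773164 0.35531101] 0.0
[[-0.946 -0.     0.324]
 [-0.324  0.001 -0.946]
 [-0.    -1.    -0.001]]
top tin_a 0.94 [325.9, 212.7] [ 475.  -161.8    0. ]
top tin_a 0.71 [214.6, 213.1] [476.6  72.    0. ]
  box 0.93 [327.9, 212.1, 32.4, 29.9] [ 475.3 -159.9   39. ]
  box 0.68 [213.7, 213.8, 34.4, 30.6] [474.3  69.6  39. ]
top tray_full 0.75 [296.9, 161.7] [ 583.5 -102.6    0. ]
  box 0.61 [297.4, 161.4, 54.1, 54.0] [ 582.4 -102.7   12. ]
top tray_empty 0.8 [194.1, 163.2] [582.7 115.1   0. ]
  box 0.71 [195.2, 161.6, 56.0, 50.0] [584.3 110.9  12. ]
side tin_a 0.89 [287.5, 235.1] [480.9  71.1   0. ]
side tin_a 0.75 [282.8, 183.2] [ 469.1 -162.9    0. ]
  box 0.62 [289.9, 226.9, 39.6, 41.5] [482.8 118.2  39. ]
  box 0.6 [280.8, 176.4, 30.8, 27.3] [ 479.3 -100.2   39. ]
side tray_full 0.76 [225.2, 193.0] [ 589.  -111.7    0. ]
side tray_full 0.17 [287.3, 233.2] [480.6  64.3   0. ]
  box 0.56 [225.8, 192.9, 55.5, 26.7] [586.8 -83.4  12. ]
side tray_empty 0.81 [221.3, 247.1] [588.7 109.    0. ]
  box 0.7 [217.9, 248.3, 73.9, 41.2] [592.6 134.   12. ]
```

View pics/both0.png

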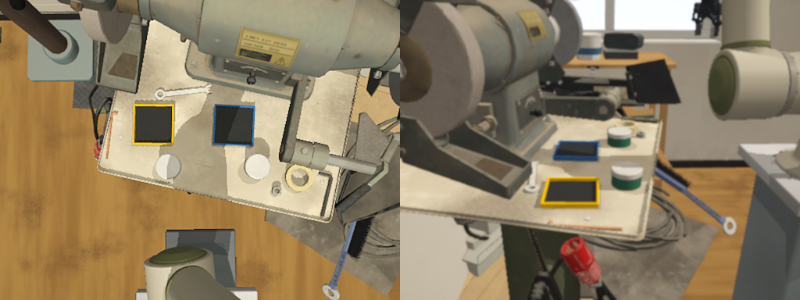

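The overview shows both tins (composite px 168,166 and 257,166), the trays behind them and a machine beyond the trays. Next I refine the lid and tray centres by segmentation and look closer for clearance.

```bash
python3 - <<'E'
from h import *
p=eyes.capture("top");s=eyes.capture("side")
im=p["color"];hsv=cv2.cvtColor(im,cv2.COLOR_RGB2HSV)
for u,v in((326,212),(214,213)):
    g=cv2.cvtColor(im,cv2.COLOR_RGB2GRAY)[v-28:v+28,u-28:u+28]
    c=cv2.HoughCircles(cv2.resize(g,None,fx=4,fy=4,interpolation=cv2.INTER_CUBIC),cv2.HOUGH_GRADIENT,1,60,param1=120,param2=15,minRadius=44,maxRadius=75)
    for a in c[0][:2]:
        q=(u-28+a[0]/4-.4,v-28+a[1]/4-.4);print("lid",q,a[2]/4,ray(p,q,39), "expR",33/ (ray(p,(q[0]+1,q[1]),39)-ray(p,q,39))[1])
for l,lo,hi in(("blue",(100,120,60),(125,255,255)),("yel",(20,150,120),(32,255,255))):
    m=cv2.inRange(hsv,lo,hi);m[:120]=0;m[200:]=0
    cs=max(cv2.findContours(m,0,2)[0],key=cv2.contourArea);r=cv2.minAreaRect(cs)
    print(l,r,ray(p,r[0],12),[ray(p,b,12)[:2].tolist() for b in cv2.boxPoints(r)])
a=cv2.resize(im[60:270,100:460],(800,467));cv2.imwrite("pics/t1.png",a[:,:,::-1])
cv2.imwrite("pics/s1.png",cv2.resize(s["color"],(800,600))[:,:,::-1])
E
```

```text
lid (np.float32(328.975), np.float32(212.475)) 15.725 [ 474.5 -162.    39. ] expR -16.5
lid (np.float32(215.475), np.float32(212.975)) 16.175 [476.  66.  39.] expR -16.5
blue ((299.109130859375, 159.92678833007812), (51.8230094909668, 51.03462600708008), 3.012787342071533) [ 585.5 -106.3   12. ] [[535.5, -48.8], [642.8, -55.8], [635.8, -164.2], [528.7, -156.4]]
yel ((196.0, 159.0), (52.0, 52.0), 90.0) [589.8 109.2  12. ] [[645.4, 163.8], [644.2, 54.6], [534.7, 55.1], [535.8, 163.4]]
```

View pics/t1.png

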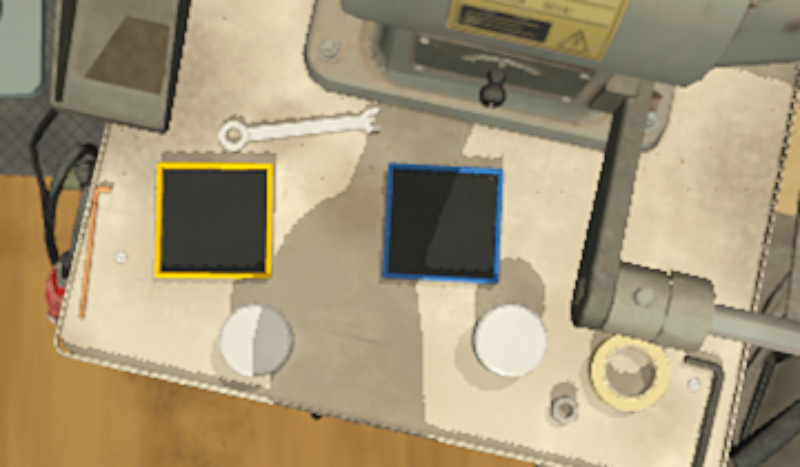

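View pics/s1.png

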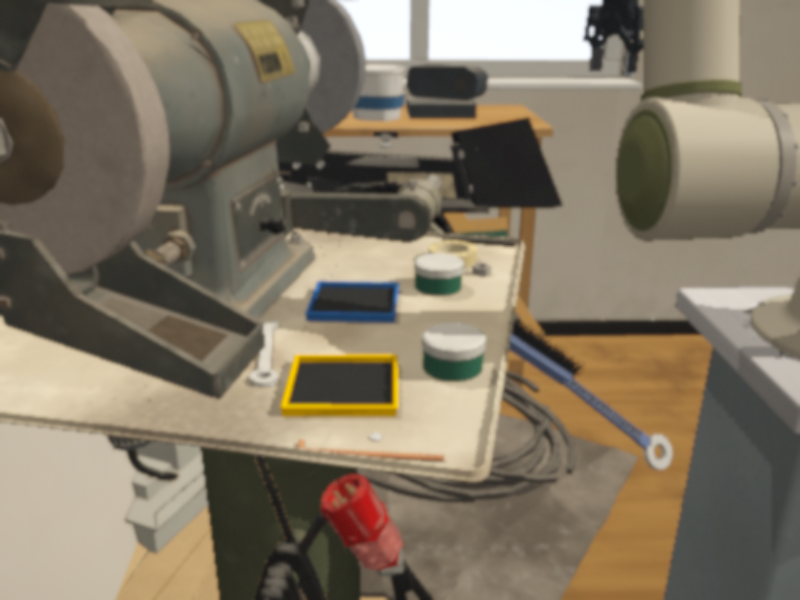

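```bash
python3 - <<'E'
from h import *
p=eyes.capture("top");s=eyes.capture("side")
k=.45;
def tri(a,b):
    P=[q["R"]@np.eye(3) for q in(p,s)]
    M=[np.array([[q["fx"],0,q["cx"]],[0,q["fy"],q["cy"]],[0,0,1]])@np.c_[np.array(q["R"]),np.array(q["t"])] for q in(p,s)]
    X=cv2.triangulatePoints(M[0],M[1],np.array(a,float).reshape(2,1),np.array(b,float).reshape(2,1));return (X[:3]/X[3]).ravel().round(0)
print("knuckle",tri((100+590*k,60+320*k),(425*.64,205*.64)))
print("cyl",tri((100+640*k,60+330*k),(440*.64,190*.64)))
print("plate on base",tri((100+490*k,60+85*k),(270*.64,226*.64)))
for l,z in((10,30),(60,90)):pass
for h in (60,100,150): print(h,ray(p,(100+575*k,60+320*k),h),ray(p,(100+720*k,60+330*k),h))
# grinder motor underside edge / nearest front of motor
print("motor front",[ray(p,(100+600*k,60+60*k),h) for h in(200,300)])
print("cam top",-np.array(p["R"]).T@p["t"]," side",-np.array(s["R"]).T@s["t"])
E
```

```text
knuckle [ 489. -222.   97.]
cyl [ 472. -259.  109.]
plate on base [ 692. -142.   92.]
60 [ 490.1 -217.4   60. ] [ 479.9 -345.    60. ]
100 [ 488.5 -208.3  100. ] [ 478.8 -329.7  100. ]
150 [ 486.4 -196.8  150. ] [ 477.3 -310.7  150. ]
motor front [array([ 679. , -209.1,  200. ]), array([ 647.1, -182.8,  300. ])]
cam top [455.87365338 -25.34592781 898.51375876]  side [555.77851844 756.81499757 362.33368197]
```

The bar end sits near (489, -208, z≈110), only about 45 mm from the right tin. I'll use jaws along x and a slight +y offset there.

```bash
python3 -m crank '[{"dp":[-20,0,-22],"roll":-0.10,"gripper":0},{"dp":[-46,0,-51],"roll":-0.22,"gripper":0},{"dp":[-73,0,-80],"roll":-0.34,"gripper":0},{"dp":[-100,0,-110],"roll":-0.46,"gripper":0},{"dp":[-127,0,-140],"roll":-0.58,"gripper":0},{"dp":[-154,0,-169],"roll":-0.70,"gripper":0},{"dp":[-181,0,-199],"roll":-0.82,"gripper":0},{"dp":[-208,0,-228],"roll":-0.94,"gripper":0},{"dp":[-234,0,-257],"roll":-1.06,"gripper":0},{"dp":[-254,0,-279],"roll":-1.18,"gripper":0}]' 60
python3 - <<'E'
from h import *
s=ctrl.sense();print(s["eef_pos"],s["joints"]);print(rot(s["ee_rot"]).round(3))
E
```

```text
time_s: 1.73
eef_pos: [320.3, -148.1, 253.6]
ee_rot: [-0.486, 0.486, -0.513, 0.514]
force: [0.5, -0.2, 1.0]
grip_width: 0.996
[ 320.32245957 -148.05194525  253.55318006] [-7.69028552e-01 -8.31397260e-02  1.94608266e+00  3.40726219e-04
  1.27794864e+00 -7.14770235e-01]
[[-0.054  0.001  0.999]
 [-0.999 -0.    -0.054]
 [ 0.    -1.     0.001]]
```

```bash
python3 -m crank '[{"dp":[1,10,25],"roll":-0.03,"gripper":0},{"dp":[2,20,55],"roll":-0.054,"gripper":0},{"dp":[3,35,85],"roll":-0.054,"gripper":0},{"dp":[3,45,115],"roll":-0.054,"gripper":0},{"dp":[3,50,130],"roll":-0.054,"gripper":0},{"dp":[3,50,130],"roll":-0.054,"gripper":0},{"dp":[3,50,130],"roll":-0.054,"gripper":0}]' 60
python3 - <<'E'
from h import *
s=ctrl.sense();print(s["eef_pos"],s["force"]);print(rot(s["ee_rot"]).round(3))
p=eyes.capture("wrist");save(p,"w1.png")
print(-np.array(p["R"]).T@p["t"])
for d in models.spot_point(p,"tin_a")[:2]:print(d,ray(p,d["centre"],0))
for d in models.spot_in(p,"tin_a")[:2]:print(d,ray(p,d["extent"][:2],39))
g=cv2.cvtColor(p["color"],cv2.COLOR_RGB2GRAY)
print(p["fx"])
E
```

```text
time_s: 2.32
eef_pos: [449.5, -161.2, 202.9]
ee_rot: [0.498, -0.499, 0.502, -0.501]
force: [0.4, 0.2, 0.6]
grip_width: 1.001
[ 449.48499936 -161.20388716  202.88569335] [0.36679972 0.22547517 0.56867153]
[[-0.006 -0.001  1.   ]
 [-1.     0.001 -0.006]
 [-0.001 -1.    -0.001]]
[450.4261551  -92.16333214 324.5241683 ]
{'centre': [285.3, 169.9], 'confidence': 0.58} [ 475.3 -158.7    0. ]
{'extent': [289.1, 178.4, 74.1, 82.9], 'confidence': 0.7} [ 475.7 -158.2   39. ]
339.14250166564864
```

View pics/w1.png

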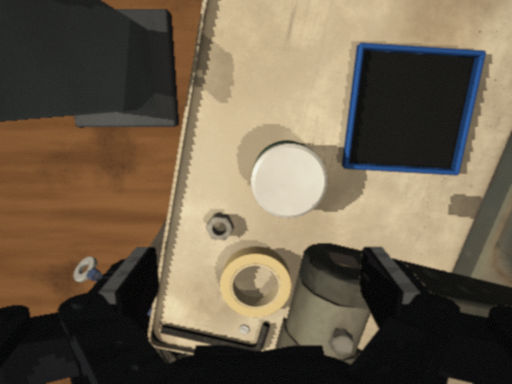

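The wrist image shows the lid centred at (289,179) → about (475.5, -159), agreeing with the top view. The blue tray is at (415,108) and the bar knuckle at (330,275). I'm moving over the tin and then down.

```bash
python3 -m crank '[{"dp":[-2,20,12],"roll":0,"gripper":0},{"dp":[-4,45,26],"roll":0,"gripper":0},{"dp":[-4,70,26],"roll":0,"gripper":0},{"dp":[-4,95,26],"roll":0,"gripper":0},{"dp":[-4,115,26],"roll":0,"gripper":0},{"dp":[-4,132,26],"roll":0,"gripper":0},{"dp":[-4,145,26],"roll":0,"gripper":0},{"dp":[-4,156,26],"roll":0,"gripper":0},{"dp":[-4,166,26],"roll":0,"gripper":0},{"dp":[-4,168,26],"roll":0,"gripper":0}]' 60
```

```text
time_s: 3.3
eef_pos: [474.8, -157.5, 34.5]
ee_rot: [0.498, -0.498, 0.502, -0.501]
force: [-0.8, -0.4, -0.8]
grip_width: 1.0
```

```bash
python3 -m crank '[{"dp":[0,0,0],"roll":0,"gripper":40},{"dp":[0,0,0],"roll":0,"gripper":120},{"dp":[0,0,0],"roll":0,"gripper":120},{"dp":[0,0,0],"roll":0,"gripper":120},{"dp":[0,0,0],"roll":0,"gripper":120},{"dp":[0,0,0],"roll":0,"gripper":120},{"dp":[0,0,0],"roll":0,"gripper":120},{"dp":[0,0,0],"roll":0,"gripper":120}]' 60; python3 - <<'E'
from h import *
s=ctrl.sense();print(s["eef_pos"],s["force"],s["grip_width"]*85)
E
```

```text
time_s: 3.97
eef_pos: [475.7, -157.9, 36.5]
ee_rot: [-0.498, 0.498, -0.501, 0.502]
force: [-3.7, 0.6, 5.5]
grip_width: 0.755
[ 475.73902124 -157.87983408   36.52136592] [-3.72291948  0.55605262  5.52033803] 64.17432174518139
```

```bash
python3 -m crank '[{"dp":[0,-4,0],"roll":0,"gripper":120},{"dp":[0,-12,0],"roll":0,"gripper":120},{"dp":[0,-24,0],"roll":0,"gripper":120},{"dp":[0,-40,0],"roll":0,"gripper":120},{"dp":[0,-56,0],"roll":0,"gripper":120},{"dp":[0,-66,0],"roll":0,"gripper":120},{"dp":[0,-70,0],"roll":0,"gripper":120},{"dp":[0,-70,0],"roll":0,"gripper":120},{"dp":[0,-70,0],"roll":0,"gripper":120},{"dp":[0,-70,0],"roll":0,"gripper":120}]'; python3 -m crank '[{"dp":[0,0,0],"roll":0,"gripper":120},{"dp":[0,0,0],"roll":0,"gripper":120},{"dp":[0,0,0],"roll":0,"gripper":120},{"dp":[0,0,0],"roll":0,"gripper":120}]'; python3 - <<'E'
from h import *
s=ctrl.sense();print(s["eef_pos"],s["force"],s["wrist_torque"],s["grip_width"]*85)
p=eyes.capture("side");cv2.imwrite("pics/s2.png",cv2.resize(p["color"][80:280,140:420],(700,500))[:,:,::-1])
print([ (d["confidence"],d["centre"]) for d in models.spot_point(p,"tin_a")])
F=[]
for i in range(6): eyes.capture("wrist");F.append(ctrl.sense()["force"])
print(np.mean(F,0),np.std(F,0))
E
```

```text
time_s: 4.8
eef_pos: [475.1, -157.3, 104.5]
ee_rot: [0.498, -0.498, 0.502, -0.501]
force: [0.0, -0.4, -4.6]
grip_width: 0.752
time_s: 5.13
eef_pos: [475.5, -157.6, 105.1]
ee_rot: [0.498, -0.498, 0.502, -0.502]
force: [0.8, 0.2, -5.3]
grip_width: 0.756
[ 475.49400086 -157.58418291  105.06816521] [ 0.7933537   0.16336274 -5.29039995] [ 0.04125527 -0.02384126 -0.0181331 ] 64.28484120344967
[(0.69, [280.4, 151.2]), (0.57, [288.7, 232.9])]
[-0.53905654 -0.2055393  -5.45859025] [0.4329243  0.74094396 0.39917661]
```

View pics/s2.png

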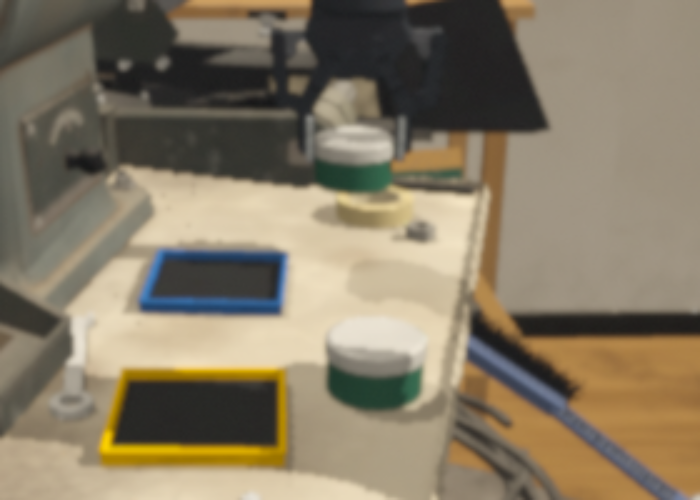

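The tin hangs level in the jaws at (355,155). The force is about -5.5 N against a +0.5 N baseline, so 0.6 kg: the full one. Next I carry it to the blue tray.

```bash
python3 -m crank '[{"dp":[-3,0,5],"roll":0,"gripper":120},{"dp":[-9,0,17],"roll":0,"gripper":120},{"dp":[-17,0,33],"roll":0,"gripper":120},{"dp":[-26,0,50],"roll":0,"gripper":120},{"dp":[-35,0,67],"roll":0,"gripper":120},{"dp":[-43,0,82],"roll":0,"gripper":120},{"dp":[-49,0,94],"roll":0,"gripper":120},{"dp":[-53,0,101],"roll":0,"gripper":120},{"dp":[-54,0,103],"roll":0,"gripper":120},{"dp":[-54,0,103],"roll":0,"gripper":120}]'; python3 -m crank '[{"dp":[0,0,0],"roll":0,"gripper":120},{"dp":[0,5,0],"roll":0,"gripper":120},{"dp":[0,14,0],"roll":0,"gripper":120},{"dp":[0,24,0],"roll":0,"gripper":120},{"dp":[0,32,0],"roll":0,"gripper":120},{"dp":[0,36,0],"roll":0,"gripper":120},{"dp":[0,38,0],"roll":0,"gripper":120},{"dp":[0,38,0],"roll":0,"gripper":120},{"dp":[0,38,0],"roll":0,"gripper":120}]'; python3 - <<'E'
from h import *
p=eyes.capture("side");cv2.imwrite("pics/s3.png",cv2.resize(p["color"][40:240,100:380],(700,500))[:,:,::-1])
p=eyes.capture("top")
for l in("tin_a","tray_full"):print([ (d["confidence"],d["centre"],ray(p,d["extent"][:2] if "extent" in d else d["centre"],30)) for d in models.spot_point(p,l)])
E
```

```text
time_s: 6.37
eef_pos: [579.0, -104.0, 105.0]
ee_rot: [0.498, -0.498, 0.502, -0.501]
force: [-0.1, -0.5, -5.0]
grip_width: 0.753
time_s: 7.12
eef_pos: [579.1, -104.4, 67.5]
ee_rot: [-0.498, 0.498, -0.502, 0.502]
force: [0.1, -0.1, -5.7]
grip_width: 0.752
[(0.75, [215.3, 214.4], array([473.3,  67.3,  30. ]))]
[]
```

View pics/s3.png

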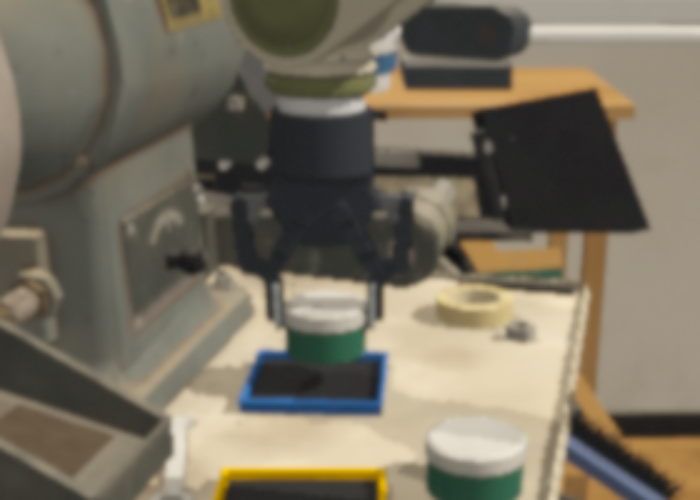

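```bash
python3 -m crank '[{"dp":[0,5,0],"roll":0,"gripper":120},{"dp":[0,12,0],"roll":0,"gripper":120},{"dp":[0,18,0],"roll":0,"gripper":120},{"dp":[0,22,0],"roll":0,"gripper":120},{"dp":[0,24,0],"roll":0,"gripper":120},{"dp":[0,25,0],"roll":0,"gripper":120},{"dp":[0,25,0],"roll":0,"gripper":120}]'; python3 -m crank '[{"dp":[0,1,0],"roll":0,"gripper":120},{"dp":[0,2,0],"roll":0,"gripper":120},{"dp":[0,2,0],"roll":0,"gripper":120},{"dp":[0,2,0],"roll":0,"gripper":120}]'
```

```text
time_s: 7.9
eef_pos: [578.9, -104.3, 42.0]
ee_rot: [0.498, -0.498, 0.502, -0.502]
force: [0.5, 0.1, -5.4]
grip_width: 0.753
time_s: 8.23
eef_pos: [579.2, -104.4, 40.7]
ee_rot: [-0.498, 0.498, -0.502, 0.502]
force: [-0.5, -0.5, -2.8]
grip_width: 0.75
```

```bash
python3 -m crank '[{"dp":[0,0.5,0],"roll":0,"gripper":120},{"dp":[0,0.8,0],"roll":0,"gripper":120},{"dp":[0,0.8,0],"roll":0,"gripper":120}]'; python3 -m crank '[{"dp":[0,0,0],"roll":0,"gripper":70},{"dp":[0,0,0],"roll":0,"gripper":50},{"dp":[0,0,0],"roll":0,"gripper":30},{"dp":[0,0,0],"roll":0,"gripper":10},{"dp":[0,0,0],"roll":0,"gripper":0},{"dp":[0,0,0],"roll":0,"gripper":0},{"dp":[0,0,0],"roll":0,"gripper":0}]'
```

```text
time_s: 8.48
eef_pos: [579.2, -104.4, 40.6]
ee_rot: [-0.498, 0.498, -0.501, 0.502]
force: [-4.9, 1.0, 5.9]
grip_width: 0.753
time_s: 9.07
eef_pos: [579.0, -104.3, 39.5]
ee_rot: [-0.498, 0.498, -0.502, 0.502]
force: [0.7, -0.5, 0.6]
grip_width: 0.997
```

```bash
python3 -m crank '[{"dp":[0,-4,0],"roll":0,"gripper":0},{"dp":[0,-12,0],"roll":0,"gripper":0},{"dp":[0,-25,0],"roll":0,"gripper":0},{"dp":[0,-45,0],"roll":0,"gripper":0},{"dp":[0,-65,0],"roll":0,"gripper":0},{"dp":[0,-85,0],"roll":0,"gripper":0},{"dp":[-20,-100,-15],"roll":0,"gripper":0},{"dp":[-45,-110,-35],"roll":0,"gripper":0},{"dp":[-75,-110,-60],"roll":0,"gripper":0},{"dp":[-105,-110,-85],"roll":0,"gripper":0}]'; python3 -m crank '[{"dp":[-20,0,-18],"roll":0,"gripper":0},{"dp":[-36,0,-35],"roll":0,"gripper":0},{"dp":[-42,0,-43],"roll":0,"gripper":0},{"dp":[-42,0,-43],"roll":0,"gripper":0},{"dp":[-42,0,-43],"roll":0,"gripper":0}]'; python3 - <<'E'
from h import *
s=ctrl.sense();print(s["eef_pos"],s["force"]);print(rot(s["ee_rot"]).round(3))
p=eyes.capture("wrist");q=eyes.capture("side")
cv2.imwrite("pics/c4.png",np.hstack([p["color"],cv2.resize(q["color"][90:240,140:340],(512,384))])[::1,:,::-1][:, :] if 0 else cv2.resize(np.hstack([p["color"],cv2.resize(q["color"][90:240,140:340],(512,384))])[:,:,::-1],(800,300)))
for d in models.spot_point(p,"tin_a")[:3]:print(d,ray(p,d["centre"],0))
for d in models.spot_in(p,"tin_a")[:3]:print(d,ray(p,d["extent"][:2],39))
for d in models.spot_point(p,"tray_empty")[:1]:print("ye",d,ray(p,d["centre"],0))
E
```

```text
time_s: 9.9
eef_pos: [493.9, 2.0, 150.7]
ee_rot: [-0.498, 0.498, -0.501, 0.503]
force: [0.5, 0.3, 0.0]
grip_width: 1.005
time_s: 10.32
eef_pos: [452.7, 43.1, 150.1]
ee_rot: [-0.499, 0.498, -0.501, 0.502]
force: [0.0, 0.5, -0.3]
grip_width: 0.999
[452.71853836  43.13500406 150.12369422] [ 0.04528971  0.45148963 -0.34624759]
[[-0.007  0.002  1.   ]
 [-1.    -0.    -0.007]
 [ 0.    -1.     0.002]]
{'centre': [291.6, 155.7], 'confidence': 0.84} [479.8  68.    0. ]
{'extent': [404.2, 353.1, 86.4, 61.9], 'confidence': 0.69} [571.6 -89.4  39. ]
ye {'centre': [439.6, 100.7], 'confidence': 0.9} [593.4 110.    0. ]
```

View pics/c4.png

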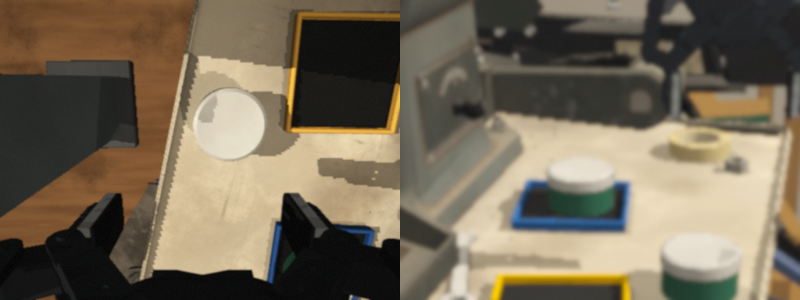

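The full tin sits flat in the blue tray (right half, 580,185). The other tin is at about (477, 68), lid at (229,124).

```bash
python3 -m crank '[{"dp":[-10,8,10],"roll":0,"gripper":0},{"dp":[-25,25,24],"roll":0,"gripper":0},{"dp":[-25,42,24],"roll":0,"gripper":0},{"dp":[-25,60,24],"roll":0,"gripper":0},{"dp":[-25,78,24],"roll":0,"gripper":0},{"dp":[-25,93,24],"roll":0,"gripper":0},{"dp":[-25,105,24],"roll":0,"gripper":0},{"dp":[-25,112,24],"roll":0,"gripper":0},{"dp":[-25,115,24],"roll":0,"gripper":0},{"dp":[-25,115,24],"roll":0,"gripper":0}]' 60; python3 -m crank '[{"dp":[0,0,0],"roll":0,"gripper":40},{"dp":[0,0,0],"roll":0,"gripper":120},{"dp":[0,0,0],"roll":0,"gripper":120},{"dp":[0,0,0],"roll":0,"gripper":120},{"dp":[0,0,0],"roll":0,"gripper":120},{"dp":[0,0,0],"roll":0,"gripper":120},{"dp":[0,0,0],"roll":0,"gripper":120},{"dp":[0,0,0],"roll":0,"gripper":120}]' 60
```

```text
time_s: 11.4
eef_pos: [476.2, 68.2, 34.2]
ee_rot: [0.498, -0.498, 0.502, -0.502]
force: [0.0, -0.7, 0.2]
grip_width: 1.003
time_s: 12.07
eef_pos: [476.7, 68.3, 35.7]
ee_rot: [-0.499, 0.498, -0.501, 0.502]
force: [-1.8, -0.8, 6.7]
grip_width: 0.754
```

```bash
python3 -m crank '[{"dp":[0,-4,0],"roll":0,"gripper":120},{"dp":[0,-12,0],"roll":0,"gripper":120},{"dp":[0,-24,0],"roll":0,"gripper":120},{"dp":[0,-40,0],"roll":0,"gripper":120},{"dp":[0,-56,0],"roll":0,"gripper":120},{"dp":[0,-66,0],"roll":0,"gripper":120},{"dp":[0,-70,0],"roll":0,"gripper":120},{"dp":[0,-70,0],"roll":0,"gripper":120},{"dp":[0,-70,0],"roll":0,"gripper":120},{"dp":[0,-70,0],"roll":0,"gripper":120}]'; python3 - <<'E'
from h import *
F=[]
for i in range(6):
    p=eyes.capture("side" if i==5 else "wrist");F.append(ctrl.sense()["force"])
print(np.mean(F,0),ctrl.sense()["eef_pos"])
print([(d["confidence"],d["centre"]) for d in models.spot_point(p,"tin_a")])
cv2.imwrite("pics/s5.png",cv2.resize(p["color"][60:260,140:420],(560,400))[:,:,::-1])
E
```

```text
time_s: 12.9
eef_pos: [475.7, 68.4, 103.8]
ee_rot: [0.498, -0.499, 0.502, -0.501]
force: [0.1, 0.7, -0.7]
grip_width: 0.752
[ 0.13266575 -0.12238789 -1.62580465] [476.05691764  68.41548059 104.23201893]
[(0.79, [231.2, 189.8]), (0.74, [290.1, 196.4])]
```

View pics/s5.png

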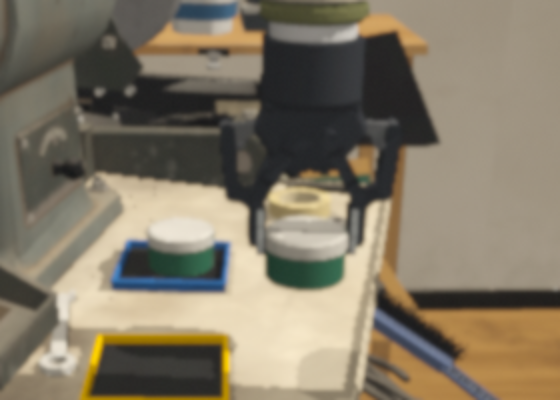

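The second tin is lifted level (305,250) and reads about -1.6 N, so it is the empty one. This one goes to the yellow tray.

```bash
python3 -m crank '[{"dp":[-2,0,5],"roll":0,"gripper":120},{"dp":[-7,0,17],"roll":0,"gripper":120},{"dp":[-13,0,33],"roll":0,"gripper":120},{"dp":[-20,0,50],"roll":0,"gripper":120},{"dp":[-27,0,67],"roll":0,"gripper":120},{"dp":[-33,0,83],"roll":0,"gripper":120},{"dp":[-38,0,96],"roll":0,"gripper":120},{"dp":[-41,0,104],"roll":0,"gripper":120},{"dp":[-42,0,106],"roll":0,"gripper":120},{"dp":[-42,0,106],"roll":0,"gripper":120}]'; python3 -m crank '[{"dp":[0,5,0],"roll":0,"gripper":120},{"dp":[0,16,0],"roll":0,"gripper":120},{"dp":[0,30,0],"roll":0,"gripper":120},{"dp":[0,44,0],"roll":0,"gripper":120},{"dp":[0,53,0],"roll":0,"gripper":120},{"dp":[0,58,0],"roll":0,"gripper":120},{"dp":[0,61,0],"roll":0,"gripper":120},{"dp":[0,62,0],"roll":0,"gripper":120},{"dp":[0,62,0],"roll":0,"gripper":120}]'; python3 -m crank '[{"dp":[0,1,0],"roll":0,"gripper":120},{"dp":[0,2,0],"roll":0,"gripper":120},{"dp":[0,2,0],"roll":0,"gripper":120},{"dp":[0,2,0],"roll":0,"gripper":120}]'
```

```text
time_s: 14.08
eef_pos: [582.7, 109.9, 104.2]
ee_rot: [0.498, -0.498, 0.502, -0.502]
force: [0.1, -0.1, -0.9]
grip_width: 0.752
time_s: 14.83
eef_pos: [582.6, 109.6, 42.7]
ee_rot: [-0.498, 0.498, -0.502, 0.502]
force: [1.8, -0.6, -2.0]
grip_width: 0.752
time_s: 15.17
eef_pos: [582.5, 109.7, 40.7]
ee_rot: [-0.498, 0.498, -0.502, 0.502]
force: [-1.1, 0.1, -1.8]
grip_width: 0.751
```

```bash
python3 -m crank '[{"dp":[0,0.7,0],"roll":0,"gripper":120},{"dp":[0,1.2,0],"roll":0,"gripper":120},{"dp":[0,1.2,0],"roll":0,"gripper":120},{"dp":[0,1.2,0],"roll":0,"gripper":120}]'
```

```text
time_s: 15.5
eef_pos: [582.6, 109.7, 39.7]
ee_rot: [-0.498, 0.498, -0.502, 0.502]
force: [-2.3, -0.7, 6.0]
grip_width: 0.749
```

Contact with the tray floor (+6 N). I release, rise and retreat.

```bash
python3 -m crank '[{"dp":[0,0,0],"roll":0,"gripper":70},{"dp":[0,0,0],"roll":0,"gripper":50},{"dp":[0,0,0],"roll":0,"gripper":30},{"dp":[0,0,0],"roll":0,"gripper":10},{"dp":[0,0,0],"roll":0,"gripper":0},{"dp":[0,0,0],"roll":0,"gripper":0},{"dp":[0,0,0],"roll":0,"gripper":0}]'; python3 -m crank '[{"dp":[0,-4,0],"roll":0,"gripper":0},{"dp":[0,-12,0],"roll":0,"gripper":0},{"dp":[0,-25,0],"roll":0,"gripper":0},{"dp":[0,-45,0],"roll":0,"gripper":0},{"dp":[0,-70,0],"roll":0,"gripper":0},{"dp":[0,-100,0],"roll":0,"gripper":0},{"dp":[0,-120,-30],"roll":0,"gripper":0},{"dp":[10,-140,-65],"roll":0,"gripper":0},{"dp":[25,-150,-105],"roll":0,"gripper":0},{"dp":[40,-150,-145],"roll":0,"gripper":0}]'; python3 -m crank '[{"dp":[5,0,-30],"roll":0,"gripper":0},{"dp":[10,0,-60],"roll":0,"gripper":0},{"dp":[10,0,-80],"roll":0,"gripper":0},{"dp":[10,0,-80],"roll":0,"gripper":0},{"dp":[10,0,-80],"roll":0,"gripper":0},{"dp":[10,0,-80],"roll":0,"gripper":0}]'; python3 - <<'E'
from h import *
p=eyes.capture("top");q=eyes.capture("side")
for l in("tin_a","tray_full","tray_empty"):
  for d in models.spot_in(p,l)[:2]:print(l,d["confidence"],ray(p,d["extent"][:2],43 if "tin" in l else 12))
a=cv2.resize(p["color"][90:250,140:360],(550,400));b=cv2.resize(q["color"][120:300,160:360],(444,400))
cv2.imwrite("pics/f.png",cv2.resize(np.hstack([a,b])[:,:,::-1],(800,322)))
E
```

```text
time_s: 16.08
eef_pos: [582.4, 109.7, 39.2]
ee_rot: [0.498, -0.498, 0.502, -0.502]
force: [0.9, 0.4, -0.8]
grip_width: 1.001
time_s: 16.92
eef_pos: [439.4, 71.6, 191.7]
ee_rot: [-0.5, 0.497, -0.5, 0.503]
force: [0.2, -1.3, -0.0]
grip_width: 0.998
time_s: 17.42
eef_pos: [360.9, 62.3, 189.9]
ee_rot: [-0.499, 0.498, -0.501, 0.502]
force: [0.1, 0.3, -0.2]
grip_width: 0.999
tin_a 0.78 [ 575.2 -111.4   43. ]
tin_a 0.63 [577.5 113.   43. ]
tray_full 0.89 [ 582.8 -107.7   12. ]
tray_empty 0.75 [581.9 116.3  12. ]
```

View pics/f.png

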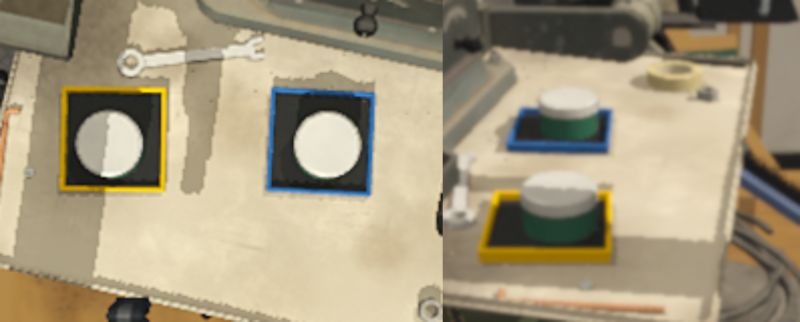

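Both tins stand upright inside their trays, at (109,145) in the yellow and (328,145) in the blue, clear of the rims. The arm is clear, so I'm handing in.

```bash
python3 -c "
from rig import ctrl
print(ctrl.finish_job())"
```

```text
the job is handed in; nothing more can be done
None
```

I lifted both tins to weigh them, then set the full one in the blue tray and the empty one in the yellow tray, and handed the job in at about 17.5 s.

- **Weights:** the right-hand tin pulled about 5.5 to 6 N (around 0.6 kg), so it is the full one. The left-hand tin pulled about 1.6 N (around 0.16 kg), so it is the empty one.
- **Placing:** I lowered each tin until the wrist force showed it on the tray floor, about 6 N upward just before opening the gripper. I then opened the gripper, raised it straight up and moved the arm away.
- **Last checks:** the final top and side pictures show both tins upright and flat inside the tray rims, with nothing touching them. The detector put both tin centres within about 8 mm of their tray centres, and the tins have 17 mm of clearance to the walls. No check failed. The detector's positions differed from my own by 3 to 9 mm, which does not affect the result.

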